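Free the sagging bolt of the bench lock-up and hold its gate ajar

TASK

The bolt on the lock-up's gate has sagged, so its nose hooks behind the bent-up yellow lip of the keeper: raise the bolt by its orange knob until the nose clears the lip, draw it back out of the keeper, and pull the gate open towards the robot. The gate springs shut by itself, so finish while still holding it steadily ajar, its free edge about 100 mm (a hand's width) out from the closed position; do not let go at the end. Leave the oil bottle, piston, screwdriver and hammer where they are.

Things in the scene. Friction and masses are not known exactly. Their poses are not given: they have to be found in the camera images.
- knob (a point): Middle of the graspable length of the orange knob: an upright round post 16 mm in diameter, its top 16 mm above this point, the axis of the 12 mm bolt rod 36 mm below it. About 0.215 m above the work surface at the start. z up along the knob (leaning 4 degrees), y along the rod, the way the bolt is drawn back (from keeper to hinge), x to the gate's rear. The gate's top rail is 80 mm below.
- nose (a point): Middle of the underside of the bolt's nose: a steel block 10 mm wide (across the gate) and 12 mm long (along the rod) at the rod's tip, 123 mm beyond the knob, hanging down to 28 mm below the rod axis. At the start its underside is about 16 mm lower than the lip's top and its near face about 7 mm behind the lip.
- lip_top (a point): Middle of the top edge of the keeper's yellow lip: 5 mm thick, 18 mm wide, 24 mm tall, top 0.159 m above the work surface. Beyond it, away from the gate, two steel cheeks 65 mm tall, 18 mm apart, stand in front of and behind the nose. The bolt must come back at least 27 mm before the gate can swing. x to the lock-up's rear, y from keeper to hinge, z up.
- gate_hinge (a point): Point on the gate's upright hinge axis, at the height of the gate's top rail (0.135 m above the work surface). On the robot's left end of the gate; the keeper is at the right end, 0.31 m away. The closed gate lies on the straight line from here to the lip.
- stile_top (a point): Middle of the top of the gate's free upright (the stile): 20 mm by 22 mm, grey, 0.288 m from the hinge axis, top 0.135 m above the work surface. It turns with the gate.
- leaf: The grey steel mesh gate itself, 0.30 m wide, 20 mm thick, its top rail 0.135 m above the work surface, with the barrel and bolt that it carries standing above the rail. Origin at the foot of the hinge axis, z up, y from the free edge towards the hinge, x to the gate's rear. Weighs about 1.4 kg, all of it carried by its hinge.
- gate (a joint): Gate angle in rad: 0 closed, grows as the free edge swings towards the robot (clockwise seen from above), at most 1.4. A spring closes it with about 0.32 N m at 0 rad and 0.8 N m more per rad. About 0.35 rad puts the free edge 100 mm out.
- barrel (a joint): Tilt in rad of the bolt and its dark barrel about the one brass screw holding the barrel to the gate (60 mm from the hinge axis, 0.19 m above the work surface, 145 mm from the knob at the start): 0 sagging at rest (its weight returns it), at most 0.13, growing as the knob is raised. The nose clears the lip from about 0.065, when the knob has risen 10 mm; it can rise 18 mm at most.
- bolt (a joint): Draw of the bolt in m: 0 fully home in the keeper, grows as the knob is drawn towards the hinge, at most 0.05. A spring pushes it home with 2 N at 0 and 4.5 N at 0.05. Unlifted it stops after about 7 mm, where the nose meets the lip.
- pen: The fixed lock-up on the bench: red posts and rails with steel mesh on three sides, 0.37 m wide, 0.26 m deep, 0.135 m high (hinge post 0.2 m), open on top. Origin on the work surface in the middle of the gate opening; x to its rear, y towards the hinge post, z up.
- oil: Bystander, blue oil bottle inside the lock-up, 64 mm in diameter, 170 mm tall. Origin at the middle of its underside.
- piston: Bystander, aluminium piston inside the lock-up, 64 mm in diameter, 50 mm tall. Origin at the middle of its underside.
- driver: Bystander, screwdriver lying on the bench to the robot's right of the lock-up. Origin under its middle.
- mallet: Bystander, hammer lying on the bench to the robot's left of the lock-up. Origin under its middle.

How it is judged:
On the way, in this order (a step that is already met when the one before it is completed fails the run):
1. the bolt is raised while its nose is still in the keeper (value of joint barrel above 0.05 rad and value of joint bolt below 0.018 m and value of joint gate below 0.06 rad), for 0.05 s.
2. the bolt is drawn back out of the keeper, the gate still shut (value of joint bolt above 0.024 m and value of joint gate below 0.1 rad), for 0.05 s.
3. the gate is pulled ajar (value of joint gate above 0.24 rad), for 0.2 s.
At the end, for the whole second after the job is handed in: The gate stands still (under 0.08 rad/s) between 0.24 and 0.50 rad open (free edge about 70 to 145 mm out), held by the robot's fingers on the gate or its bolt with more than 1 N, and neither the keeper, the lock-up nor any loose thing props it (value of joint gate between 0.24 and 0.5 rad and velocity of joint gate between -0.08 and 0.08 rad/s and contact force between the fingers and leaf above 1 N and not (contact force between leaf and pen above 0.5 N) and contact force between leaf and oil below 0.5 N and contact force between leaf and piston below 0.5 N and contact force between leaf and driver below 0.5 N and contact force between leaf and mallet below 0.5 N); the arm keeps its last pose, push and grip.
It fails at once if the oil bottle is pushed from its place (more than 20 mm) (distance of oil from where it was at the start of the episode above 0.02 m).
It fails at once if the piston is pushed from its place (more than 20 mm) (distance of piston from where it was at the start of the episode above 0.02 m).
It fails at once if the screwdriver is pushed from its place (more than 20 mm) (distance of driver from where it was at the start of the episode above 0.02 m).
It fails at once if the hammer is pushed from its place (more than 20 mm) (distance of mallet from where it was at the start of the episode above 0.02 m).
It also fails if it takes over 35 s, if anything falls off the work surface, if the arm or the gripper's body presses on something with over 40 N, if the wrist force passes 120 N, or if a joint passes its speed limit or range.

ROBOT

A 6-joint arm with a two-finger parallel gripper is mounted at the origin on the work surface. World frame = base frame: x ahead of the robot, y to its left, z up, the work surface at z = 0. Lengths are in m, angles in rad, forces in N, time in s.
With the tool pointing down it reaches from about 0.25 to 0.8 m from the base axis. Payload 3.9 kg.
Tool frame: the origin (TCP) lies midway between the tips of the shut fingers; the grasp point (between the pads) lies 19 mm behind it; z points along the fingers, y is the line along which they close (so a half turn about z gives the same grasp; the last joint's range is limited). The gripper opens to 85 mm and grips with 20 to 120 N. Pads are 22 mm wide; open, the fingers measure 114 mm over their backs; the gripper's body (76 mm by 85 mm) begins 54 mm behind the grasp point. The pads swing forward as they close: fully open they stand 13 mm farther back than shut.
Start: joints at [0, 0.26, -0.138, 1.173, 0, 1.571], TCP at [0.525, -0, 0.231] pointing down, gripper open.
Joint ranges: [-2.78, 2.78], [-0.83, 1.72], [-1.28, 1.37], [-1.9, 2.12], [-1.57, 1.48], [-3.14, 3.14]. Speed limits (rad/s): [2.57, 2.57, 3.14, 3.14, 3.14, 3.14].

INTERFACE

Orientations are given as a unit quaternion [w, x, y, z].
In Python, from rig import env gives the robot as it stands.
- The arm moves only by the tool move_arm, never from a script. Its argument "rows" is a list of rows, each a list of 7 numbers: the shift along the tool's x, y, z as a fraction of full scale, then the turn, a rotation vector about the tool's x, y, z as a fraction of full scale, then the closure, from 0 (fully open) to 1 (shut). A call has 1 to 8 rows; each row shifts and turns the commanded pose from where the row before left it, along the tool's axes as they then stand; what a row does not reach is not made up. Full scale, the value 1, is 30 mm for a shift and 0.12 rad for a turn. A row lasts 1/10 s, in which the tool goes at most 50 mm and 8.59 degrees, less where a joint would pass 70% of its speed; a pose out of reach is approached as far as the arm can. A call with a number of a shift or a turn outside -1 to 1 is refused whole. A call with a gripper value outside its range is refused whole. The fingers move at their own pace and stop on an object; the grip force is fixed at half the most. Time passes only in rows, so rows that do not move let the fingers close. It gives the time, the measured TCP pose, the force, the opening and the grip force at its end, in the units of the state.
- env.read_state(): the state, without advancing time (a new reading comes with each control period).
- env.capture(name): name is "scene" or "side" or "wrist"; returns a dict with "image" (384x512x3 uint8, blue, green, red), "fx", "fy", "cx", "cy" (pixels), "origin" and "rotation" of the camera in the world. Camera axes: x right, y down, z forward; pixel columns grow to the right and rows downward; lengths in m; the calibration is good to about 2 mm. A picture is of the moment at which its call begins. There is no depth.
- env.job_done(): hands the job in; it is judged then, once.
Trained networks look in a picture, given as the dict that the camera call returned (one of the last four; its "shot" number tells which), for a name from the list of things; names that differ only in an ending like _2 or _b are one class to them, and where a whole thing is asked for, a point or a joint stands for the part that bears it (a point fixed in the world has none). Each returns a list of dicts, best first, with "p" (0 to 1); they miss things now and then, are a little off and sometimes report something else, mostly with a low value. They report only what shows in the picture. A call takes as long as a camera call.
- env.spot_in(picture, query): "bbox" ([left, top, width, height] as shares, 0 to 1, of the picture: columns of its width, rows of its height, round what is visible of it).
- env.cut_out(picture, query): "mask" (384x512 bool, what is visible of it) and "bbox" ([left, top, width, height] as shares, 0 to 1, of the picture: columns of its width, rows of its height, round what is visible of it).
- env.place_of(picture, query): "centre" ([row, column] as shares, 0 to 1, of the picture: columns of its width, rows of its height: a listed point, or the origin of a listed thing).
The state is a dict: "time": time; "qpos": joint angles; "joint_velocities": joint speeds; "joint_torque": joint torques, N m; "tcp_pos": TCP position; "ee_rot": TCP orientation; "force": force on the tool from outside, world axes, zero at the start; "ft_torque": the same for the moment, N m; "finger_gap": finger opening in m; "finger_force": force on a finger pad.
Only numpy, scipy, OpenCV 4.12 (cv2) and the standard library are available. Lean on these libraries where they do the work, as an engineer would, in place of code of your own. Each camera call takes 0.05 s, during which the arm holds its last target. There are 200 camera calls.

## Working session

There is one attempt and no reset: what is moved stays moved. The work goes in short steps, Python scripts to look and compute and a tool call to move; the robot and the scene stay as the last step left them, time stands still between calls to the robot, and variables do not carry over. Pictures are saved under pics/ and viewed, at most 10 in all, crops included, and the job is handed in when it is done.

Besides the shell and the picture viewer there is one more tool, called in YAML: its name, and indented under it one key for each argument. move_arm: Moves the arm, as the interface text tells. Its arguments: {"type":"object","properties":{"rows":{"type":"array"}},"required":["rows"]}

```bash
mkdir -p pics; cat > h.py <<'E'
import numpy as np, cv2
from rig import env
def ray(p,c):
    h,w=p["image"].shape[:2]; u=c[1]*w; v=c[0]*h
    d=np.array(p["rotation"])@np.array([(u-p["cx"])/p["fx"],(v-p["cy"])/p["fy"],1.])
    return np.array(p["origin"]),d/np.linalg.norm(d)
def atz(p,c,z):
    o,d=ray(p,c); return o+d*(z-o[2])/d[2]
def tri(rs):
    A=sum(np.eye(3)-np.outer(d,d) for o,d in rs); b=sum((np.eye(3)-np.outer(d,d))@o for o,d in rs)
    return np.linalg.solve(A,b)
E
python3 - <<'E'
from h import *
Z=dict(knob=.215,nose=.143,lip_top=.159,gate_hinge=.135,stile_top=.135)
P={n:env.capture(n) for n in("scene","side","wrist")}
cv2.imwrite("pics/a.png",np.vstack([cv2.resize(P["scene"]["image"],(400,300)),cv2.resize(P["side"]["image"],(400,300))]))
cv2.imwrite("pics/scene0.png",P["scene"]["image"])
for q,z in Z.items():
    rs=[]
    for n,p in P.items():
        r=env.place_of(p,q)
        if r: print(q,n,round(r[0]["p"],2),np.round(r[0]["centre"],3),atz(p,r[0]["centre"],z).round(3))
        if r and r[0]["p"]>.4: rs.append(ray(p,r[0]["centre"]))
    if len(rs)>1: print("  tri",tri(rs).round(4))
s=env.read_state(); print(s)
E
```

```text
Traceback (most recent call last):
  File "h.py", line 8, in atz
    o,d=ray(p,c); return o+d*(z-o[2])/d[2]
        ~~~^^^^^
  File "h.py", line 5, in ray
    d=np.array(p["rotation"])@np.array([(u-p["cx"])/p["fx"],(v-p["cy"])/p["fy"],1.])
      ~~~~~~~~~~~~~~~~~~~~~~~^~~~~~~~~~~~~~~~~~~~~~~~~~~~~~~~~~~~~~~~~~~~~~~~~~~~~~~
ValueError: matmul: Input operand 1 has a mismatch in its core dimension 0, with gufunc signature (n?,k),(k,m?)->(n?,m?) (size 3 is different from 4)
```

View pics/a.png

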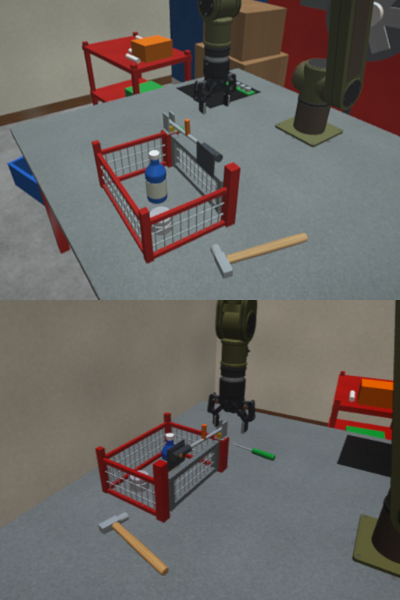

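The scene shows the lock-up ahead of the robot, with the knob near (187,127) in the upper view. The camera rotation is a quaternion.

```bash
sed -i 's/np.array(p\["rotation"\])@/R.from_quat(np.roll(p["rotation"],-1)).as_matrix()@/; 1a from scipy.spatial.transform import Rotation as R' h.py
cat > loc.py <<'E'
from h import *
import sys
Z=dict(knob=.215,nose=.143,lip_top=.159,gate_hinge=.135,stile_top=.135)
P={n:env.capture(n) for n in("scene","side","wrist")}
for n,p in P.items(): cv2.imwrite(f"pics/{sys.argv[1]}_{n}.png",p["image"])
for q,z in Z.items():
    rs=[]
    for n,p in P.items():
        r=env.place_of(p,q)
        if r: print(q,n,round(r[0]["p"],2),np.round(np.array(r[0]["centre"])*[384,512]),atz(p,r[0]["centre"],z).round(3))
        if r and r[0]["p"]>.4: rs.append(ray(p,r[0]["centre"]))
    if len(rs)>1: print("  tri",tri(rs).round(4))
s=env.read_state(); print({k:np.round(v,3) for k,v in s.items() if k!="joint_torque"})
E
python3 loc.py b
```

```text
knob scene 0.73 [159. 239.] [ 0.619 -0.014  0.215]
knob side 0.74 [166. 263.] [ 0.613 -0.013  0.215]
knob wrist 0.79 [255. 431.] [ 0.619 -0.009  0.215]
  tri [ 0.6174 -0.0125  0.2144]
nose scene 0.57 [165. 213.] [ 0.62  -0.133  0.143]
nose side 0.88 [170. 283.] [ 0.619 -0.151  0.143]
nose wrist 0.82 [339. 355.] [ 0.611 -0.127  0.143]
  tri [ 0.6148 -0.1364  0.1423]
lip_top scene 0.93 [163. 221.] [ 0.613 -0.105  0.159]
lip_top side 0.7 [169. 278.] [ 0.62  -0.12   0.159]
lip_top wrist 0.95 [337. 366.] [ 0.613 -0.112  0.159]
  tri [ 0.6129 -0.1066  0.1627]
gate_hinge scene 0.8 [233. 288.] [0.636 0.194 0.135]
gate_hinge side 0.78 [231. 214.] [0.624 0.199 0.135]
  tri [0.6309 0.189  0.1278]
stile_top scene 0.72 [174. 226.] [ 0.609 -0.086  0.135]
stile_top wrist 0.74 [296. 361.] [ 0.615 -0.091  0.135]
  tri [ 0.6117 -0.0854  0.1384]
{'time': np.float64(1.1), 'qpos': array([-0.   ,  0.26 , -0.138,  1.173,  0.   ,  1.571]), 'joint_velocities': array([-0.   , -0.   , -0.002, -0.001, -0.   , -0.001]), 'tcp_pos': array([ 0.525, -0.   ,  0.231]), 'ee_rot': array([-0.   ,  0.707,  0.707,  0.   ]), 'force': array([0.523, 0.206, 0.27 ]), 'ft_torque': array([ 0.005, -0.022, -0.007]), 'finger_force': np.float64(0.0), 'finger_gap': np.float64(0.086)}
```

move_arm:
  rows:
    - [0, 0, -1, 0, 0, 0, 0]
    - [-0.1, 1, 0, 0, 0, 0, 0]
    - [-0.1, 1, 0, 0, 0, 0, 0]
    - [-0.1, 1, 0, 0, 0, 0, 0]
    - [-0.1, 0.1, 0, 0, 0.58, 0.46, 0]
    - [0, 0, 0, 0, 0, 0, 0]
    - [0, 0, 0, 0, 0, 0, 0]

```text
time: 1.8
tcp_pos: [0.6175, -0.0124, 0.261]
ee_rot: [-0.025, 0.726, 0.687, 0.024]
force: [-0.1, 0.7, -0.3]
finger_gap: 0.0854
finger_force: 0.0
```

```bash
python3 loc.py c
```

```text
knob scene 0.77 [160. 238.] [ 0.622 -0.01   0.215]
knob side 0.61 [165. 260.] [ 0.621 -0.013  0.215]
knob wrist 0.69 [220. 256.] [ 0.619 -0.01   0.215]
  tri [ 0.6202 -0.0111  0.215 ]
nose scene 0.53 [165. 217.] [ 0.611 -0.128  0.143]
nose side 0.54 [172. 284.] [ 0.613 -0.141  0.143]
  tri [ 0.6093 -0.1315  0.1445]
lip_top scene 0.73 [161. 219.] [ 0.611 -0.119  0.159]
lip_top side 0.73 [167. 277.] [ 0.627 -0.128  0.159]
lip_top wrist 0.59 [313. 254.] [ 0.612 -0.112  0.159]
  tri [ 0.6159 -0.1067  0.1684]
gate_hinge scene 0.73 [234. 287.] [0.639 0.195 0.135]
gate_hinge side 0.68 [230. 212.] [0.629 0.198 0.135]
  tri [0.6342 0.1908 0.1293]
stile_top scene 0.94 [175. 228.] [ 0.609 -0.081  0.135]
stile_top side 0.94 [184. 276.] [ 0.606 -0.078  0.135]
  tri [ 0.6078 -0.0815  0.1334]
{'time': np.float64(2.7), 'qpos': array([-0.056,  0.417,  0.171,  1.327,  0.07 ,  1.57 ]), 'joint_velocities': array([-0.002,  0.002,  0.002,  0.   ,  0.001,  0.002]), 'tcp_pos': array([ 0.618, -0.012,  0.261]), 'ee_rot': array([-0.025,  0.726,  0.687,  0.025]), 'force': array([0.695, 0.04 , 0.128]), 'ft_torque': array([-0.062, -0.028,  0.016]), 'finger_force': np.float64(0.0), 'finger_gap': np.float64(0.085)}
```

View pics/c_wrist.png

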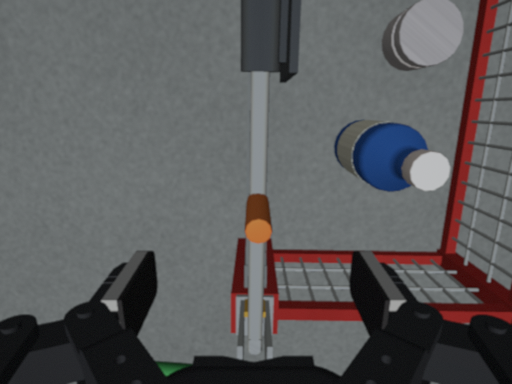

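The wrist view shows the knob at (258,230), centred between the fingers at about x=130 and x=380, and the rod lined up with the tool. The bottle sits clear at (400,155). I'll descend and close.

move_arm:
  rows:
    - [0, 0.05, 0.9, 0, 0, 0, 0]
    - [0, 0, 0.9, 0, 0, 0, 0]
    - [0, 0, 0.35, 0, 0, 0, 0]
    - [0, 0, 0, 0, 0, 0, 0.8]
    - [0, 0, 0, 0, 0, 0, 1]
    - [0, 0, 0, 0, 0, 0, 1]
    - [0, 0, 0, 0, 0, 0, 1]
    - [0, 0, 0, 0, 0, 0, 1]

```text
time: 3.5
tcp_pos: [0.6202, -0.0077, 0.198]
ee_rot: [-0.024, 0.726, 0.687, 0.025]
force: [-0.1, -0.1, 2.1]
finger_gap: 0.0145
finger_force: 58.4
```

move_arm:
  rows:
    - [0.05, 0, -0.12, 0, -0.2, 0, 1]
    - [0.03, 0, -0.12, 0, -0.2, 0, 1]
    - [0.02, 0, -0.12, 0, -0.2, 0, 1]
    - [0, 0, -0.12, 0, -0.2, 0, 1]
    - [0, 0, 0, 0, 0, 0, 1]
    - [0, 0, 0, 0, 0, 0, 1]

```text
time: 4.1
tcp_pos: [0.6201, -0.0045, 0.2115]
ee_rot: [0.008, 0.726, 0.688, -0.01]
force: [2.5, -1.0, -1.8]
finger_gap: 0.0143
finger_force: 58.5
```

```bash
python3 loc.py d; python3 -c "
import cv2;a=cv2.imread('pics/d_scene.png')[110:210,160:290];b=cv2.imread('pics/d_side.png')[110:210,210:340]
import numpy as np;cv2.imwrite('pics/d.png',cv2.resize(np.vstack([a,b]),None,fx=3,fy=3,interpolation=2))"
```

```text
knob scene 0.63 [154. 242.] [ 0.598 -0.031  0.215]
knob side 0.81 [160. 261.] [ 0.634 -0.044  0.215]
knob wrist 0.86 [277. 253.] [ 0.619 -0.015  0.215]
  tri [ 0.6171 -0.0051  0.2327]
nose scene 0.59 [157. 215.] [ 0.59  -0.169  0.143]
nose side 0.79 [164. 283.] [ 0.638 -0.188  0.143]
nose wrist 0.23 [107. 257.] [0.626 0.058 0.143]
  tri [ 0.6127 -0.1319  0.1695]
lip_top scene 0.96 [161. 222.] [ 0.603 -0.116  0.159]
lip_top side 0.79 [168. 278.] [ 0.622 -0.124  0.159]
lip_top wrist 0.72 [347. 251.] [ 0.613 -0.112  0.159]
  tri [ 0.6123 -0.1013  0.1697]
gate_hinge scene 0.87 [233. 287.] [0.637 0.193 0.135]
gate_hinge side 0.64 [230. 212.] [0.63  0.197 0.135]
gate_hinge wrist 0.7 [276. 255.] [ 0.618 -0.067  0.135]
  tri [0.6296 0.1013 0.1391]
stile_top scene 0.66 [174. 225.] [ 0.612 -0.087  0.135]
stile_top side 0.57 [181. 277.] [ 0.609 -0.092  0.135]
stile_top wrist 0.74 [303. 252.] [ 0.614 -0.091  0.135]
  tri [ 0.611  -0.0924  0.1332]
{'time': np.float64(5.0), 'qpos': array([ 0.005,  0.435,  0.073,  1.213, -0.026,  1.631]), 'joint_velocities': array([-0.001,  0.001,  0.   , -0.001,  0.   ,  0.   ]), 'tcp_pos': array([ 0.62 , -0.005,  0.212]), 'ee_rot': array([ 0.008,  0.726,  0.687, -0.01 ]), 'force': array([ 2.052, -2.682, -1.468]), 'ft_torque': array([-0.204, -0.492, -0.041]), 'finger_force': np.float64(58.49), 'finger_gap': np.float64(0.014)}
```

View pics/d.png

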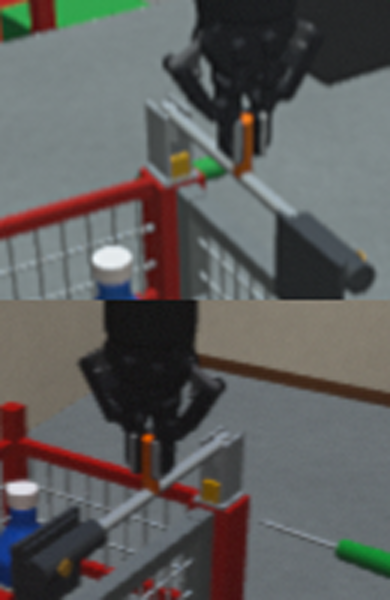

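The crops show the bolt raised and its nose well above the yellow lip (upper crop: lip at (180,163), nose at about (170,105)). The screwdriver and bottle are clear. Next I draw the bolt back.

move_arm:
  rows:
    - [0.3, 0, 0, 0, 0, 0, 1]
    - [0.3, 0, 0, 0, 0, 0, 1]
    - [0.3, 0, 0, 0, 0, 0, 1]
    - [0.35, 0, 0, 0, 0, 0, 1]
    - [0, 0, 0, 0, 0, 0, 1]
    - [0, 0, 0, 0, 0, 0, 1]

```text
time: 5.6
tcp_pos: [0.6221, 0.0328, 0.2106]
ee_rot: [0.009, 0.726, 0.688, -0.01]
force: [2.1, -3.5, -0.6]
finger_gap: 0.0145
finger_force: 58.6
```

```bash
python3 loc.py e | grep -v wrist; python3 -c "
import cv2;a=cv2.imread('pics/e_scene.png')[110:210,160:290];b=cv2.imread('pics/e_side.png')[110:210,210:340]
import numpy as np;cv2.imwrite('pics/e.png',cv2.resize(np.vstack([a,b]),None,fx=3,fy=3,interpolation=2))"
```

```text
knob scene 0.83 [160. 249.] [0.602 0.005 0.215]
knob side 0.7 [169. 250.] [0.633 0.021 0.215]
  tri [0.6224 0.0343 0.2292]
nose scene 0.86 [164. 221.] [ 0.6   -0.125  0.143]
nose side 0.59 [167. 279.] [ 0.64  -0.163  0.143]
  tri [ 0.6143 -0.1046  0.1656]
lip_top scene 0.68 [163. 219.] [ 0.618 -0.108  0.159]
lip_top side 0.63 [168. 281.] [ 0.615 -0.126  0.159]
  tri [ 0.6129 -0.118   0.158 ]
gate_hinge scene 0.6 [233. 287.] [0.639 0.195 0.135]
gate_hinge side 0.78 [232. 214.] [0.623 0.202 0.135]
  tri [0.6685 0.1575 0.1292]
stile_top scene 0.77 [175. 229.] [ 0.608 -0.077  0.135]
stile_top side 0.7 [180. 275.] [ 0.617 -0.098  0.135]
  tri [ 0.6097 -0.0802  0.1416]
{'time': np.float64(6.5), 'qpos': array([ 0.065,  0.442,  0.081,  1.216, -0.026,  1.691]), 'joint_velocities': array([ 0.001,  0.   ,  0.001,  0.001,  0.   , -0.   ]), 'tcp_pos': array([0.622, 0.032, 0.211]), 'ee_rot': array([ 0.009,  0.726,  0.687, -0.01 ]), 'force': array([ 2.36 , -3.767, -0.673]), 'ft_torque': array([-0.756, -0.586, -0.124]), 'finger_force': np.float64(58.596), 'finger_gap': np.float64(0.015)}
```

View pics/e.png

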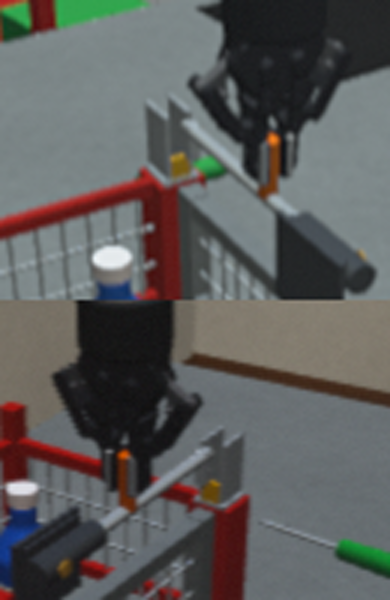

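Bolt drawn about 37 mm: the nose is now on the gate side of the lip, and the spring force matches. Now I swing the gate along its arc.

move_arm:
  rows:
    - [0.003, -0.165, 0, 0, 0, 0.25, 1]
    - [0.003, -0.165, 0, 0, 0, 0.25, 1]
    - [0.003, -0.165, 0, 0, 0, 0.25, 1]
    - [0.003, -0.165, 0, 0, 0, 0.25, 1]
    - [0.003, -0.165, 0, 0, 0, 0.25, 1]
    - [0.003, -0.165, 0, 0, 0, 0.25, 1]

```text
time: 7.1
tcp_pos: [0.5924, 0.0368, 0.2105]
ee_rot: [0.009, 0.786, 0.619, -0.009]
force: [2.6, -4.2, -0.1]
finger_gap: 0.0145
finger_force: 58.7
```

move_arm:
  rows:
    - [0.003, -0.165, 0, 0, 0, 0.25, 1]
    - [0.003, -0.165, 0, 0, 0, 0.25, 1]
    - [0.003, -0.165, 0, 0, 0, 0.25, 1]
    - [0.003, -0.165, 0, 0, 0, 0.25, 1]
    - [0.003, -0.165, 0, 0, 0, 0.25, 1]
    - [0.003, -0.165, 0, 0, 0, 0.25, 1]
    - [0, 0, 0, 0, 0, 0, 1]
    - [0, 0, 0, 0, 0, 0, 1]

```text
time: 7.9
tcp_pos: [0.5643, 0.046, 0.2104]
ee_rot: [0.01, 0.837, 0.546, -0.009]
force: [2.7, -4.8, 1.2]
finger_gap: 0.0142
finger_force: 58.9
```

move_arm:
  rows:
    - [0, 0, 0, 0, 0, 0, 1]
    - [0, 0, 0, 0, 0, 0, 1]
    - [0, 0, 0, 0, 0, 0, 1]
    - [0, 0, 0, 0, 0, 0, 1]

```text
time: 8.3
tcp_pos: [0.5644, 0.046, 0.2103]
ee_rot: [0.01, 0.837, 0.546, -0.009]
force: [2.5, -5.9, 0.7]
finger_gap: 0.0145
finger_force: 58.9
```

```bash
python3 loc.py f | egrep -A4 "stile|knob"; python3 -c "
import cv2;a=cv2.imread('pics/f_scene.png')[100:270,130:370];b=cv2.imread('pics/f_side.png')[100:270,130:370]
import numpy as np;cv2.imwrite('pics/f.png',cv2.resize(np.vstack([a,b]),None,fx=1.75,fy=1.75,interpolation=2))"
```

```text
knob scene 0.63 [157. 274.] [0.546 0.026 0.215]
knob side 0.63 [175. 273.] [0.566 0.023 0.215]
knob wrist 0.72 [341. 248.] [0.543 0.004 0.215]
  tri [0.5546 0.0312 0.2267]
nose scene 0.75 [155. 261.] [ 0.483 -0.105  0.143]
nose side 0.75 [230. 214.] [0.62  0.206 0.143]
  tri [0.6304 0.1488 0.2095]
--
stile_top scene 0.92 [168. 265.] [ 0.507 -0.055  0.135]
stile_top side 0.62 [193. 304.] [ 0.518 -0.07   0.135]
stile_top wrist 0.79 [339. 248.] [ 0.512 -0.063  0.135]
  tri [ 0.5125 -0.0542  0.1416]
{'time': np.float64(9.2), 'qpos': array([ 0.096,  0.345, -0.072,  1.161, -0.026,  2.082]), 'joint_velocities': array([ 0.001,  0.   , -0.001, -0.001, -0.002,  0.001]), 'tcp_pos': array([0.564, 0.046, 0.21 ]), 'ee_rot': array([ 0.01 ,  0.837,  0.546, -0.009]), 'force': array([ 1.771, -5.085, -0.374]), 'ft_torque': array([-0.733, -0.28 , -0.068]), 'finger_force': np.float64(58.877), 'finger_gap': np.float64(0.014)}
```

View pics/f.png

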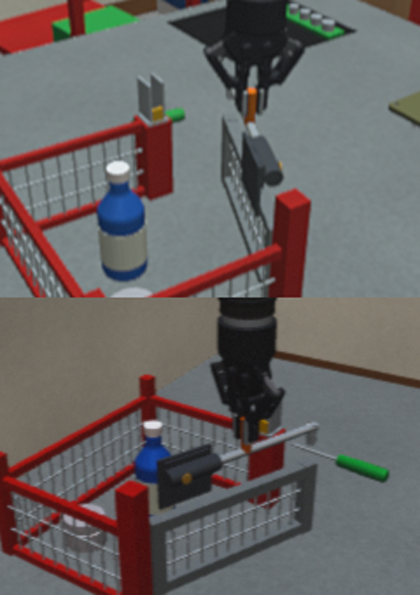

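The gate is ajar and held by the knob. The stile top has moved from x=0.612 to x=0.512, about 100 mm out (0.36 rad), and the bottle, piston and screwdriver in view look undisturbed.

```bash
python3 -c "
from rig import env; print(env.job_done())"
```

```text
the job is handed in; nothing more can be done
None
```

The job is handed in: the bolt was raised and drawn clear of the keeper, and the gate is held steadily by the knob about 100 mm (0.36 rad) open; no verdict was returned.

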